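# Open the cover of a countertop water filter

### The job

Open the water filter for a cartridge change without picking anything up: with the fingertips press the raised snap tab all the way down into the deck, then push the released cover from behind, sliding it along its rails over the pressed tab until the filter well is completely uncovered. Leave the cover lying flat on the deck between its rails; do not lift or tilt it, and do not disturb the jar, the bowl or the cup lid. Finish with the hand clear of everything.

Things in the scene. Friction and masses are not known exactly. Their poses are not given: they have to be found in the camera images.
- unit: Fixed low white water-filter box, 256 (x) x 114 (y) mm. Origin: centre of its underside, on the counter; z up; its +x is the way the cover slides open. The deck (top) is 60 mm above the counter. Along x on the deck: open finger bay -128 to -88, cover's seat -78 to 12, snap tab 14 to 40, bare deck, 8 mm high end stop at 120. Side rails 8 mm high, inner faces at y +-46.5, x -84 to 128 mm.
- well (a point): Centre of the filter well's mouth at deck height, under the seated cover: an opening 70 (x) x 60 (y) mm, 26 mm deep, with the pleated cartridge in it. Axes as the unit's. Just behind the seat, two stops 5 mm high near the rails (33 to 49 mm off the middle line) keep the cover from going back; between them the cover's back face is free to push.
- cover: Loose flat grey cover, 90 (x) x 86 (y) x 20 mm high, about 0.15 kg, on two 4 mm skids along its long edges, so it passes over the pressed tab. Origin: centre of its underside, at deck height; axes as the unit's. Seated, its origin is at the well. Pushed on its back (-x) face, upright, 4 to 20 mm above the deck, it slides easily to +x. The well is clear after 80 mm; the end stop is met after 108 mm.
- tab (a joint): How far the snap tab is pressed down, in m: about 0 = up (top 12 mm above the deck, blocking the cover's front edge), 0.0115 = fully in (top 0.5 mm above the deck). It takes about 4 to 5 N, and it stays where it is left, with no spring back.
- tab_top (a point): Centre of the top face of the snap tab, a grey ridged block 26 (x) x 44 (y) mm standing out of the deck just in front (+x) of the cover. Axes parallel to the unit's. It moves straight down when pressed.
- jar: Bystander: lidded glass jar, 72 mm across, 107 mm high. Origin: centre of its underside.
- bowl: Bystander: cream melamine bowl, 124 mm across, 50 mm high. Origin: centre of its underside.
- cup_lid: Bystander: round silicone cup lid with a small knob, 98 mm across, 26 mm high. Origin: centre of its underside.
Not all that is in view belongs to the job. What is shaped like the cover but orange or purple is not meant.

How it is judged:
On the way, in this order (a step that is already met when the one before it is completed fails the run):
1. the snap tab is pressed in while the cover is still on its seat (value of joint tab above 0.0088 m and x of cover in the frame of unit below -0.027 m), for 0.1 s.
2. the cover is pushed along its rails until the well is uncovered (x of cover in the frame of unit above 0.047 m), for 0.1 s.
At the end, for the whole second after the job is handed in: The tab is pressed in (at least 8.8 of 11.5 mm), the cover has gone at least 80 mm from its seat so that the well is uncovered, and lies still and flat (within 3 mm of deck height, 3.4 degrees) between its rails (value of joint tab above 0.0088 m and x of cover in the frame of unit above 0.047 m and z of cover in the frame of unit between 0.057 and 0.063 m and y of cover in the frame of unit between -0.006 and 0.006 m and angle between cover's own z axis and vertical below 0.06 rad and linear speed of cover below 0.01 m/s); the robot touches nothing.
It fails at once if the cover is lifted off the deck by more than 10 mm (z of cover in the frame of unit above 0.07 m).
It fails at once if the cover is tilted by more than 12 degrees (angle between cover's own z axis and vertical above 0.21 rad).
It fails at once if the jar is shifted by more than 15 mm (distance of jar from where it was at the start of the episode above 0.015 m).
It fails at once if the bowl is shifted by more than 15 mm (distance of bowl from where it was at the start of the episode above 0.015 m).
It fails at once if the cup lid is shifted by more than 15 mm (distance of cup_lid from where it was at the start of the episode above 0.015 m).
It also fails if it takes over 38 s, if anything falls off the work surface, if the arm or the gripper's body presses on something with over 40 N, if the wrist force passes 120 N, or if a joint passes its speed limit or range.

### The arm

A 6-joint arm with a two-finger parallel gripper is mounted at the origin on the work surface. World frame = base frame: x ahead of the robot, y to its left, z up, the work surface at z = 0. Lengths are in m, angles in rad, forces in N, time in s.
With the tool pointing down it reaches from about 0.35 to 0.925 m from the base axis. Payload 6.4 kg.
Tool frame: the origin (TCP) lies midway between the tips of the shut fingers; the grasp point (between the pads) lies robot.tcp_to_grasp behind it (robot.tcp_to_grasp is the distance from the TCP to the grasp point, in m); z points along the fingers, y is the direction in which the jaws open and shut (so a half turn about z gives the same grasp; the last joint's range is limited). The gripper opens to 94 mm and grips with 3 to 60 N. Pads are 16 mm wide; open, the fingers measure 119 mm over their backs; the gripper's body (75 mm by 177 mm) begins 78 mm behind the grasp point.
Start: joints at [-0.174, 0.245, 1.558, -0, 1.339, -0.174], TCP at [0.65, 0, 0.205] pointing down, gripper open.
Joint ranges: [-3.13, 3.13], [-1.02, 2.26], [0.13, 2.54], [-0.95, 4.09], [0.21, 2.88], [-2.74, 2.74]. Speed limits (rad/s): [2.57, 2.57, 3.14, 3.14, 3.14, 3.14].

### API

Orientations are given as a unit quaternion [x, y, z, w].
In Python, from workcell import robot gives the robot as it stands. Calls block until the motion is done:
- robot.move_ptp(position, orientation): joint-space move of the TCP to a pose.
- robot.move_l(position, ori=None, rate=0.15): straight line of the TCP; ori=None keeps the orientation; rate is the mean speed in m/s.
- robot.move_joints(angles): joint-space move.
- robot.release() and robot.close(squeeze=None): open the fingers fully, or close them until they stop; squeeze is the grip in N (None keeps the last).
- robot.dwell(seconds).
- robot.ik(position, orientation): joint angles nearest the present ones, or None.
- robot.snapshot(name): name is "scene" or "side" or "wrist"; returns the picture (384x512x3 uint8, red, green, blue); there is no depth.
- robot.get_calibration(name): a dict with "camera_matrix" (3x3 intrinsics, pixels), "distortion" ([k1, k2, p1, p2, k3] as OpenCV has them; the pictures are not rectified), "R" (3x3) and "t" (3): a world point X has camera coordinates R X + t. Camera axes: x right, y down, z forward; pixel columns grow to the right and rows downward; lengths in m; the calibration is good to about 2 mm. A picture is of the moment at which its call begins: read the wrist's pose just before it. get_calibration takes no time and is no camera call; for the wrist camera it gives the pose at the moment of the call.
A pose or a line that the arm cannot do raises robot.PlanningError and nothing moves.
- robot.hand_in(): hands the job in, once; it reports no verdict.
Trained networks look in the newest picture that a camera, given by its name, has taken for a name from the list of things; names that differ only in an ending like _2 or _b are one class to them, and where a whole thing is asked for, a point or a joint stands for the part that bears it (a point fixed in the world has none). Each returns a list of dicts, best first, with "p" (0 to 1); they miss things now and then, are a little off and sometimes report something else, mostly with a low value. They report only what shows in the picture. A call takes as long as a camera call. They do not tell look-alikes from the thing itself.
- robot.look_for(camera, thing): "xyz" ([x, y, z] in m, in world coordinates, good to about 4 mm: the middle of the surface that is visible of it).
- robot.masks_of(camera, thing): "region" (384x512 bool, what is visible of it).
Readings, each from a call of its own:
- robot.read_time_s(): time.
- robot.read_joints(): joint angles.
- robot.read_dq(): joint speeds.
- robot.read_tau(): joint torques, N m.
- robot.read_eef_pos(): TCP position.
- robot.read_tcp_rot(): TCP orientation.
- robot.read_contact_force(): force on the tool from outside, world axes, zero at the start.
- robot.read_moment(): the same for the moment, N m.
- robot.read_finger_gap(): opening from 0.0 (shut) to 1.0 (fully open).
Only numpy, scipy, OpenCV 4.12 (cv2) and the standard library are available. Lean on these libraries where they do the work, as an engineer would, in place of code of your own. Each camera call takes 0.05 s, during which the arm holds its last target.

## Working session

There is one attempt and no reset: what is moved stays moved. The work goes in short steps, each a Python script; the robot and the scene stay as the last script left them, time stands still between calls to the robot, and variables do not carry over. Pictures are saved under pics/ and viewed, and the job is handed in when it is done.

```bash
mkdir -p pics; ls
python3 - <<'E'
from workcell import robot
import cv2
for c in ("scene","side","wrist"):
    im=robot.snapshot(c); cv2.imwrite(f"pics/a_{c}.png",im[:,:,::-1])
    for th in ("unit","cover","tab_top","jar","bowl","cup_lid"):
        print(c,th,[(d["p"],[round(float(v),3) for v in d["xyz"]]) for d in robot.look_for(c,th)][:3])
print(robot.tcp_to_grasp, robot.read_time_s(), robot.read_tcp_rot())
E
```

```text
pics
scene unit [(0.57, [0.549, -0.06, 0.079]), (0.56, [0.592, -0.005, 0.059])]
scene cover [(0.8, [0.372, -0.044, 0.02]), (0.76, [0.528, 0.205, 0.018]), (0.72, [0.361, 0.127, 0.022])]
scene tab_top []
scene jar [(0.91, [0.733, 0.084, 0.072])]
scene bowl [(0.78, [0.493, -0.289, 0.034])]
scene cup_lid [(0.57, [0.691, -0.095, 0.008])]
side unit [(0.82, [0.542, -0.12, 0.059])]
side cover [(0.92, [0.539, -0.067, 0.08]), (0.9, [0.339, -0.208, 0.022]), (0.87, [0.503, 0.208, 0.018])]
side tab_top [(0.55, [0.546, 0.011, 0.069])]
side jar [(0.89, [0.7, 0.06, 0.062])]
side bowl [(0.74, [0.519, -0.266, 0.024])]
side cup_lid []
wrist unit [(0.9, [0.559, 0.039, 0.058])]
wrist cover [(0.93, [0.517, 0.164, 0.022]), (0.9, [0.384, -0.031, 0.019]), (0.82, [0.386, 0.117, 0.012])]
wrist tab_top [(0.71, [0.542, 0.003, 0.074])]
wrist jar [(0.58, [0.703, 0.088, 0.084])]
wrist bowl [(0.83, [0.511, -0.263, 0.025])]
wrist cup_lid [(0.74, [0.679, -0.088, 0.009])]
0.0188 1.05 [7.07100753e-01 7.07112809e-01 1.33872574e-05 1.60939231e-05]
```

View pics/a_scene.png

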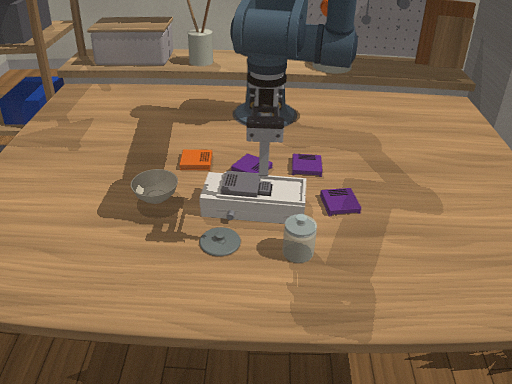

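View pics/a_side.png

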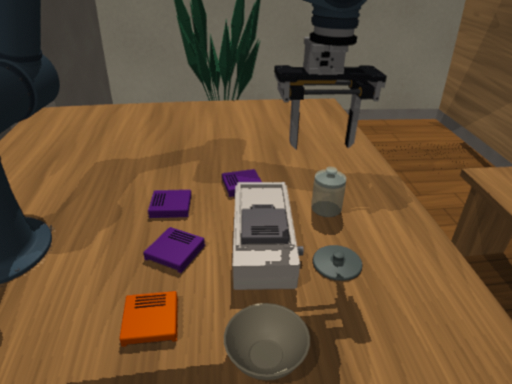

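View pics/a_wrist.png

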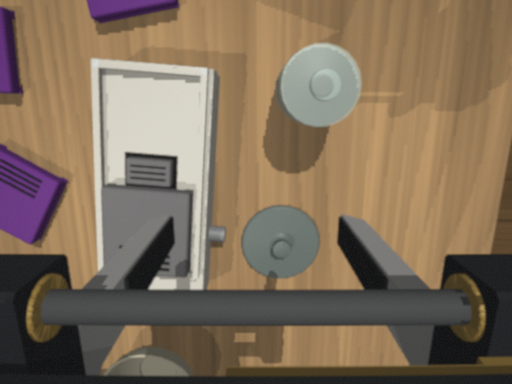

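Run:
```python
import cv2
im=cv2.imread("pics/a_wrist.png")
cv2.imwrite("pics/a_wc.png",cv2.resize(im[45:300,75:240],None,fx=3.2,fy=2.35*1.0,interpolation=cv2.INTER_CUBIC))
im=cv2.imread("pics/a_side.png")
cv2.imwrite("pics/a_sc.png",cv2.resize(im[170:300,215:315],None,fx=4.5,fy=4.5,interpolation=cv2.INTER_CUBIC))
```

```text
(no output)
```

View pics/a_wc.png

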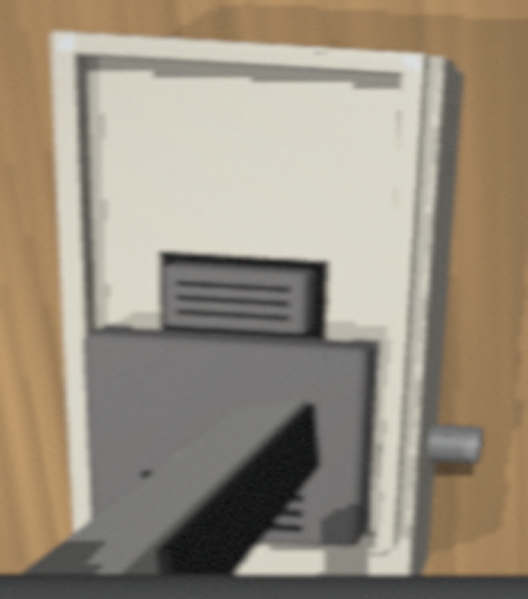

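View pics/a_sc.png

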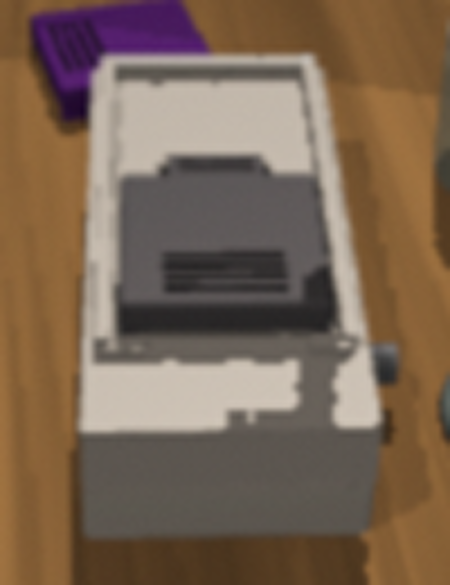

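```bash
cat > fit.py <<'E'
from workcell import robot
import numpy as np, cv2
from scipy.optimize import least_squares
W=lambda u,v:(75+u/3.2,45+v/2.35)
S=lambda u,v:(215+u/4.5,170+v/4.5)
obs=[("wrist",(128,57,68),W(52,33)),("wrist",(14,22,72),W(163,328)),("wrist",(40,22,72),W(163,262)),("wrist",(40,-22,72),W(305,268)),("wrist",(12,43,80),W(88,332)),("wrist",(12,-43,80),W(375,342)),
("side",(-128,57,60),S(82,430)),("side",(-128,-57,60),S(378,428)),("side",(-78,43,80),S(120,305)),("side",(-78,-43,80),S(333,305)),("side",(12,43,80),S(122,177)),("side",(12,-43,80),S(318,175)),("side",(-128,57,0),S(85,533)),("side",(-128,-57,0),S(365,530))]
cal={c:robot.get_calibration(c) for c in("wrist","side")}
def world(p,m):
    c,s=np.cos(p[2]),np.sin(p[2]); m=np.array(m)/1000
    return np.array([p[0]+c*m[0]-s*m[1],p[1]+s*m[0]+c*m[1],m[2]])
def proj(c,X):
    k=cal[c]; return cv2.projectPoints(X.reshape(1,3),cv2.Rodrigues(np.array(k["R"]))[0],np.array(k["t"],float),np.array(k["camera_matrix"]),np.array(k["distortion"]))[0].ravel()
def res(p): return np.concatenate([proj(c,world(p,m))-np.array(o) for c,m,o in obs])
if __name__=="__main__":
    r=least_squares(res,[0.54,-0.03,1.57],loss="soft_l1")
    print(r.x,np.degrees(r.x[2]))
    for o,e in zip(obs,res(r.x).reshape(-1,2).round(1)): print(o[0],o[1],e)
E
python3 fit.py
```

```text
[ 0.54493583 -0.02177804  1.47520851] 84.52322178274667
wrist (128, 57, 68) [-1.4 -1.9]
wrist (14, 22, 72) [ 0.3 -0.5]
wrist (40, 22, 72) [0.3 1.1]
wrist (40, -22, 72) [2.1 2.9]
wrist (12, 43, 80) [-1.6 -0.2]
wrist (12, -43, 80) [-0.8  3.9]
side (-128, 57, 60) [-0.6 -1. ]
side (-128, -57, 60) [ 1.  -0.8]
side (-78, 43, 80) [-0.3 -1.4]
side (-78, -43, 80) [ 1.  -1.4]
side (12, 43, 80) [ 0.1 -2.4]
side (12, -43, 80) [ 0.4 -1.9]
side (-128, 57, 0) [-0.4  0.7]
side (-128, -57, 0) [1.2 1. ]
```

Run:
```python
from workcell import robot
import cv2,numpy as np,pickle
robot.close(10)
robot.move_ptp([0.56,-0.09,0.26],[0.70710678,0.70710678,0,0])
cal=robot.get_calibration("wrist")
im=robot.snapshot("wrist"); cv2.imwrite("pics/b_wrist.png",im[:,:,::-1])
pickle.dump(cal,open("b_cal.pkl","wb"))
cv2.imwrite("pics/b_w2.png",cv2.resize(im[:,:,::-1],None,fx=1.5,fy=1.5,interpolation=cv2.INTER_CUBIC))
for th in ("unit","cover","tab_top"):
    print(th,[(d["p"],[round(float(v),3) for v in d["xyz"]]) for d in robot.look_for("wrist",th)][:3])
print(robot.read_time_s(),robot.read_finger_gap(),robot.read_eef_pos(),-np.array(cal["R"]).T@cal["t"])
```

```text
unit [(0.91, [0.546, 0.013, 0.056]), (0.4, [0.695, 0.069, 0.083])]
cover [(0.93, [0.37, -0.031, 0.022]), (0.82, [0.54, -0.054, 0.084]), (0.77, [0.344, -0.195, 0.018])]
tab_top [(0.73, [0.543, 0.003, 0.069])]
3.275 0.005921406578644678 [ 0.56031282 -0.08893627  0.25875868] [ 0.5600735  -0.02120124  0.43934915]
```

View pics/b_w2.png

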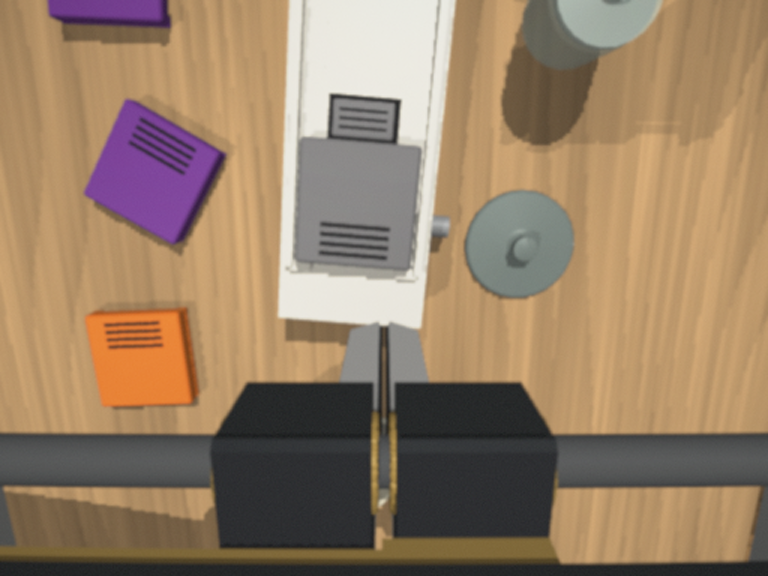

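The candidates in the 1.5x picture are grey on the white box (360,203), orange (143,357), and purple (155,170) and (108,8). The grey one on the unit fits: it is seated between the rails behind the ridged tab at (364,118). I'll confirm it in an enlarged crop.

Run:
```python
import cv2
im=cv2.imread("pics/b_wrist.png")
cv2.imwrite("pics/b_c.png",cv2.resize(im[50:225,180:310],None,fx=3.4,fy=3.4,interpolation=cv2.INTER_CUBIC))
```

```text
(no output)
```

View pics/b_c.png

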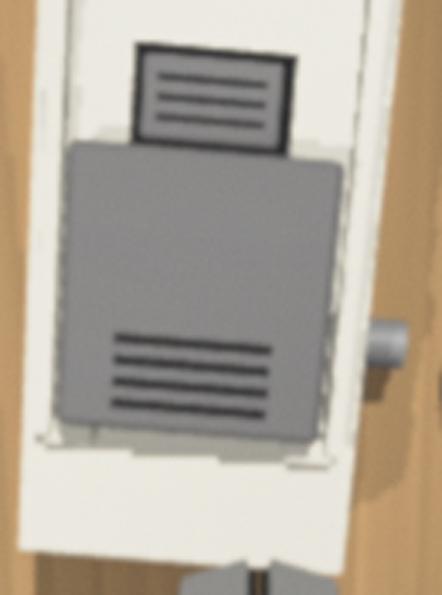

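```bash
cat > fit2.py <<'E'
import fit,pickle,numpy as np
from scipy.optimize import least_squares
fit.cal["wrist"]=pickle.load(open("b_cal.pkl","rb"))
C=lambda u,v:(180+u/3.4,50+v/3.4)
fit.obs=[("wrist",(12,43,80),C(67,142)),("wrist",(12,-43,80),C(344,162)),("wrist",(-78,43,80),C(54,420)),("wrist",(-78,-43,80),C(319,440)),("wrist",(-128,57,60),C(20,548)),("wrist",(-128,-57,60),C(345,575)),("wrist",(40,22,72),C(147,53)),("wrist",(40,-22,72),C(283,62))]+[o for o in fit.obs if o[0]=="side"]
r=least_squares(fit.res,[0.54,-0.03,1.57],loss="soft_l1")
print(r.x,np.degrees(r.x[2]))
for o,e in zip(fit.obs,fit.res(r.x).reshape(-1,2).round(1)): print(o[0],o[1],e)
fit.obs=fit.obs[:8]
r=least_squares(fit.res,[0.54,-0.03,1.57],loss="soft_l1")
print(r.x,np.degrees(r.x[2]));print(fit.res(r.x).reshape(-1,2).round(1).tolist())
E
python3 fit2.py
```

```text
[ 0.54381632 -0.0220146   1.4881762 ] 85.26621563957991
wrist (12, 43, 80) [-0.1 -1. ]
wrist (12, -43, 80) [0.6 0. ]
wrist (-78, 43, 80) [0.2 1.6]
wrist (-78, -43, 80) [-0.2  1.9]
wrist (-128, 57, 60) [-0.2  0.3]
wrist (-128, -57, 60) [-1.1 -0.2]
wrist (40, 22, 72) [-1.2 -0.5]
wrist (40, -22, 72) [0.7 0.4]
side (-128, 57, 60) [-0.3 -0.5]
side (-128, -57, 60) [ 1.3 -0.9]
side (-78, 43, 80) [-0.4 -1. ]
side (-78, -43, 80) [ 0.9 -1.5]
side (12, 43, 80) [-0.5 -2.1]
side (12, -43, 80) [-0.3 -1.9]
side (-128, 57, 0) [-0.1  1.1]
side (-128, -57, 0) [1.5 0.8]
[ 0.54381272 -0.02183007  1.49138265] 85.44993155202664
[[-0.2, -1.1], [0.6, -0.3], [0.4, 1.5], [0.1, 1.6], [0.1, 0.3], [-0.7, -0.5], [-1.3, -0.6], [0.6, 0.2]]
```

```bash
cat > h.py <<'E'
from workcell import robot
import numpy as np
P=np.array([0.5438,-0.0219]); psi=1.490
Q=[np.cos(psi/2),np.sin(psi/2),0,0]
def w(x,y,z): return [P[0]+np.cos(psi)*x-np.sin(psi)*y,P[1]+np.sin(psi)*x+np.cos(psi)*y,z]
def u(p): d=np.array(p[:2])-P; return np.array([np.cos(psi)*d[0]+np.sin(psi)*d[1],-np.sin(psi)*d[0]+np.cos(psi)*d[1],p[2]])
def st(): print(round(robot.read_time_s(),2),(u(robot.read_eef_pos())*1000).round(1),np.array(robot.read_contact_force()).round(1))
E
python3 - <<'E'
from h import *
robot.move_ptp(w(.027,0,.12),Q); st()
robot.move_l(w(.027,0,.080),rate=.1); robot.dwell(.2); st()
for z in (.073,.070,.067,.064,.062,.061,.0605,.060,.0595):
    robot.move_l(w(.027,0,z),rate=.04); st()
    if robot.read_contact_force()[2]>12: break
robot.dwell(.2); st()
E
```

```text
3.99 [ 26.8  -1.3 121.2] [0.5 0.1 0.3]
4.74 [26.9 -0.7 80.9] [0.1 0.3 0.9]
5.07 [27.1  0.4 72.5] [ 0.2 -0.6  0.7]
5.32 [27. -0. 70.] [ 0.2 -0.4 -0. ]
5.57 [27.  -0.2 67. ] [0.6 0.2 1.1]
5.82 [27.  -0.2 63.9] [ 0.8 -0.6  1.2]
6.07 [27.  -0.2 61.9] [1.8 0.3 1.1]
6.32 [27.  -0.2 61.1] [ 1.5 -0.1  2.7]
6.57 [27.  -0.2 60.7] [ 0.2 -0.8  4.2]
6.82 [27.  -0.2 60.7] [-1.3  1.4  7.3]
7.07 [27.  -0.3 60.7] [-2.9  0.3 10.8]
7.27 [27.  -0.3 60.7] [-2.9  0.4 10.8]
```

The finger stopped hard at z = 60.7 mm, but the force on the way down was lower than I expected. I'll back off and look before pushing.

Run:
```python
from h import *
import cv2
robot.move_l(w(.027,0,.10),rate=.15)
robot.move_ptp(w(-.075,0,.24),Q); robot.dwell(.15); st()
im=robot.snapshot("wrist"); cv2.imwrite("pics/c_c.png",cv2.resize(im[0:225,150:340,::-1],None,fx=2.6,fy=2.6,interpolation=cv2.INTER_CUBIC))
im=robot.snapshot("side"); cv2.imwrite("pics/c_s.png",cv2.resize(im[170:300,215:315,::-1],None,fx=4.5,fy=4.5,interpolation=cv2.INTER_CUBIC))
```

```text
8.56 [-73.7   1.2 237.2] [0.1 0.2 0.9]
```

View pics/c_c.png

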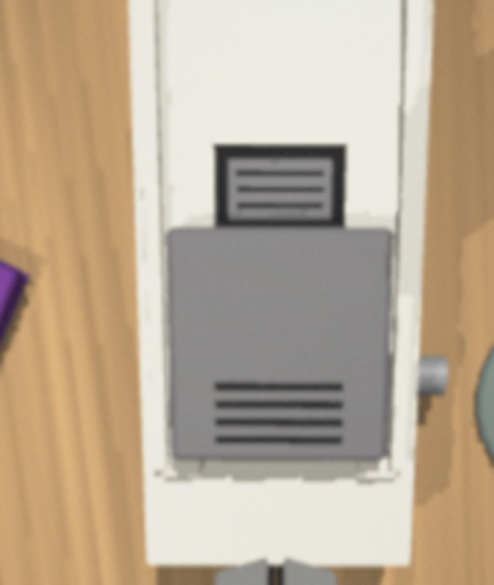

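View pics/c_s.png

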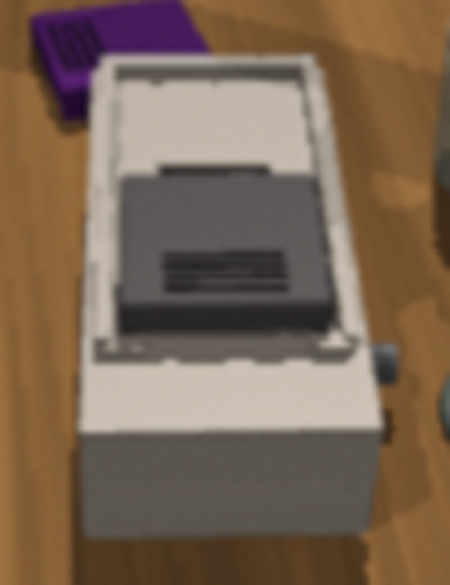

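The wrist view shows the tab sunk into its slot at (280,190) with a dark frame all round. In the side view it no longer stands above the cover at (215,170), and the cover is still seated. Next I'll push it.

Run:
```python
from h import *
import cv2
robot.move_ptp(w(-.106,0,.12),Q)
robot.move_l(w(-.106,0,.067),rate=.1); robot.dwell(.2); st()
for x in (-.092,-.085,-.07,-.05,-.03,-.01,.008):
    robot.move_l(w(x,0,.067),rate=.06); st()
    f=np.linalg.norm(robot.read_contact_force())
    if f>12: print("stop",f); break
im=robot.snapshot("side"); cv2.imwrite("pics/d_s.png",cv2.resize(im[120:300,200:360,::-1],None,fx=3.3,fy=3.3,interpolation=cv2.INTER_CUBIC))
im=robot.snapshot("wrist"); cv2.imwrite("pics/d_w.png",im[:,:,::-1])
```

```text
10.11 [-106.2   -0.6   67.9] [ 0.2  0.1 -0.4]
10.49 [-91.5   0.1  67. ] [-0.1 -0.3  0.2]
10.76 [-84.7   0.   67. ] [ 0.9  0.4 -0.3]
11.16 [-69.5   0.1  66.9] [ 0.5  0.1 -0.2]
11.64 [-49.5   0.1  67. ] [ 0.5 -0.4  0.2]
12.12 [-29.6   0.1  66.9] [ 0.8  0.4 -0.5]
12.61 [-9.5  0.1 67. ] [ 0.   0.  -0.2]
13.06 [ 8.4  0.1 67. ] [ 0.3 -0.8  0.1]
```

View pics/d_s.png

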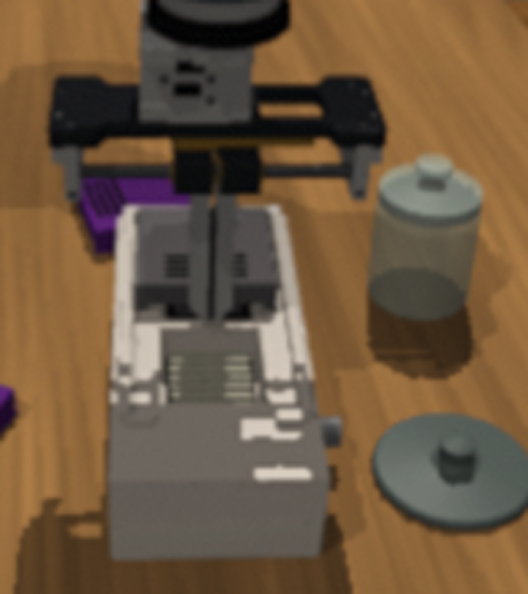

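View pics/d_w.png

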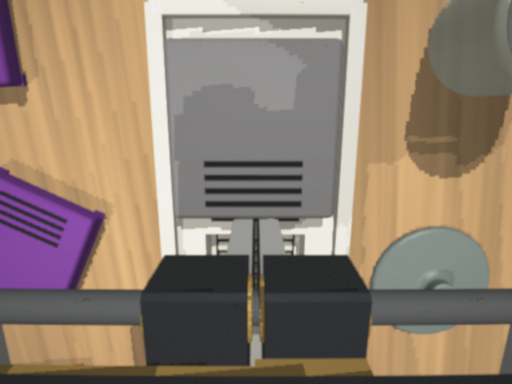

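The side view shows the cover near the far stop at (205,265) and the well with its pleats open at (210,375). I'll retreat and measure.

Run:
```python
from h import *
import cv2,pickle
robot.move_l(w(-.02,0,.067),rate=.08)
robot.move_l(w(-.02,0,.15),rate=.12)
robot.move_ptp(w(-.04,0,.27),Q); robot.dwell(.3); st()
cal=robot.get_calibration("wrist")
im=robot.snapshot("wrist"); cv2.imwrite("pics/e_w.png",cv2.resize(im[:,:,::-1],None,fx=1.5,fy=1.5,interpolation=cv2.INTER_CUBIC))
pickle.dump(cal,open("e_cal.pkl","wb"))
im=robot.snapshot("side"); cv2.imwrite("pics/e_s.png",cv2.resize(im[150:300,200:350,::-1],None,fx=3.5,fy=3.5,interpolation=cv2.INTER_CUBIC))
import fit; fit.cal["wrist"]=cal
p=[P[0],P[1],psi]
for m in [(120,46.5,60),(120,-46.5,60),(12+94,43,80),(12+94,-43,80),(-78+94,43,80),(-78+94,-43,80),(2,30,60),(2,-30,60),(-68,30,60)]: print(m,(1.5*fit.proj("wrist",fit.world(p,m))).round(1))
```

```text
15.36 [-39.7   0.7 268.3] [ 0.9 -0.3 -0.3]
(120, 46.5, 60) [320.2  27.1]
(120, -46.5, 60) [450.2  27. ]
(106, 43, 80) [322.2  41.8]
(106, -43, 80) [448.2  41.7]
(16, 43, 80) [325.6 176. ]
(16, -43, 80) [444.5 176. ]
(2, 30, 60) [346.  193.6]
(2, -30, 60) [424.1 193.7]
(-68, 30, 60) [347.6 282. ]
```

View pics/e_w.png

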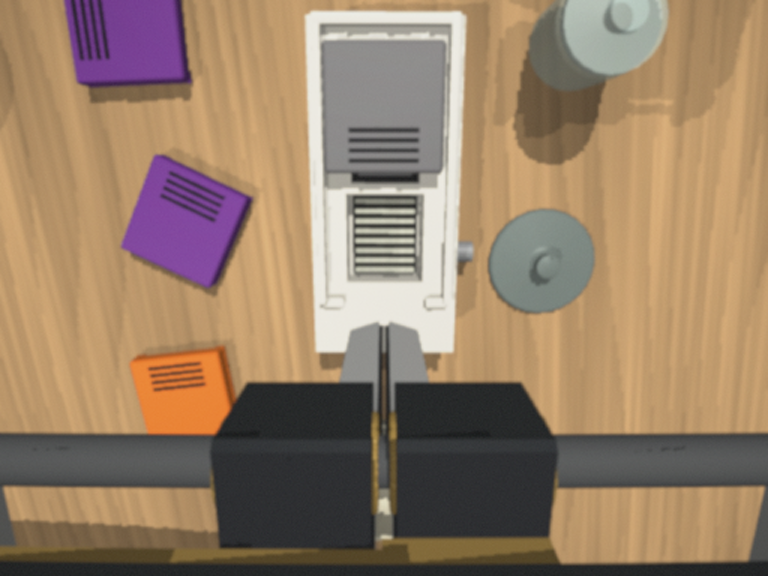

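View pics/e_s.png

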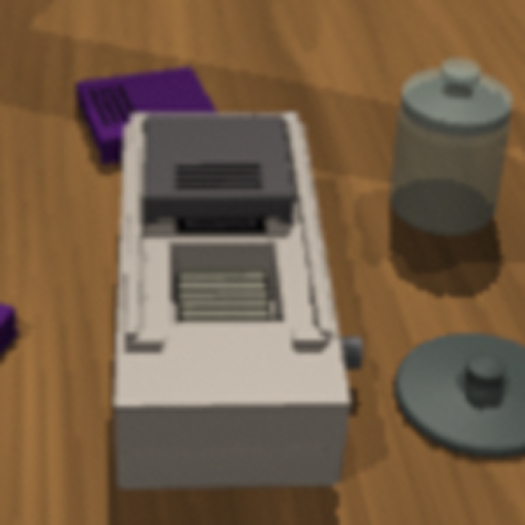

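The cover's front edge is at row 40 and its back edge at about row 174, which fits 94–95 mm of travel (predicted 42 and 176). The well is fully open at (385,237), the cover lies flat between the rails, and the hand is 0.2 m above the deck. I'm handing in.

Run:
```python
from h import *
robot.hand_in(); st()
```

```text
the job is handed in; nothing more can be done
the job is handed in; nothing more can be done
```

The filter is open and the job is handed in. I pressed the snap tab down with the shut fingertips, then pushed the grey cover from behind along its rails.

- **Tab:** the fingertips met a hard stop at z = 60.7 mm (10.8 N), and the pictures showed the tab sunk in its slot with the cover still seated. The force on the way down read only about 1–3 N instead of the stated 4–5 N, so I backed off and checked the pictures before pushing. I couldn't read the tab joint value itself.
- **Cover:** it went about 94–95 mm from its seat, by the fingertip position and the picture edges; 80 mm was needed. It looks flat and centred between the rails, and the well is fully uncovered.
- **Bystanders and hand:** the jar and cup lid look undisturbed. The bowl was out of view in the last pictures, but the hand never lowered near it. The hand finished about 0.2 m above the deck, touching nothing, after roughly 15.4 s of the 38 s allowed.

The first fit of the unit's direction was about 1° off. I refitted it from a clearer wrist picture, with errors under 2 pixels in that picture, before moving in. The hand-in gave no verdict.

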